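# Take the staining rack off its latched drip hook and set it in the dish

## Robot

A 7-joint arm with a two-finger parallel gripper is mounted at the origin on a cart in front of the work surface, level with it; the furniture and walls round the work are solid. World frame = base frame: x ahead of the robot, y to its left, z up, the work surface at z = 0. Lengths are in m, angles in rad, forces in N, time in s.
With the tool pointing down it reaches from about 0.35 to 0.9 m from the base axis. Payload 8.1 kg.
Tool frame: the origin (TCP) lies at the very end of the fingers, on their centre line; the grasp point (between the pads) lies 19 mm behind it; z points along the fingers, y is the direction in which the jaws open and shut (so a half turn about z gives the same grasp; the last joint's range is limited). The gripper opens to 85 mm and grips with 20 to 120 N. Pads are 22 mm wide; open, the fingers measure 114 mm over their backs; the gripper's body (76 mm by 85 mm) begins 54 mm behind the grasp point. The pads swing forward as they close: fully open they stand 13 mm farther back than shut.
Start: joints at [-1.413, 0.434, 0.025, 1.573, -0.012, 1.134, -0.075], TCP at [0.161, 0.604, 0.231] pointing down, gripper open.
Joint ranges: [-2.62, 2.62], [-0.44, 2.09], [-1.27, 1.32], [0.08, 2.57], [-1.32, 4.46], [0.12, 2], [-2.74, 2.74]. Speed limits (rad/s): [2.22, 2.22, 3.01, 3.01, 3.14, 3.14, 3.14].

## Interface

Orientations are given as a rotation vector (axis times angle).
In Python, from bench import monitor, cams, finish_job gives the robot as it stands.
- The arm moves only by the shell command python3 -m creep 'ROWS'. ROWS is JSON, a list of rows, each an object with "xyz": the shift along the tool's x, y, z in cm, a list of three; "delta_rot": the turn, a rotation vector about the tool's x, y, z in rad, a list of three; "jaw": the gripper's target within -1 to 1 (fully open at 1, half-way at 0, shut at -1). In form: [{"xyz": [dx, dy, dz], "delta_rot": [rx, ry, rz], "jaw": jaw}, ...]. A call has 1 to 20 rows; each row is the pose to reach, as a shift and turn from the pose commanded when the call began, along the tool's axes at that moment; what a row does not reach only later rows make up. A row lasts 1/10 s, in which the tool goes at most 50 mm and 8.59 degrees, less where a joint would pass 70% of its speed; a pose out of reach is approached as far as the arm can. A call with a gripper value outside its range is refused whole. The fingers move at their own pace and stop on an object; the grip force is fixed at half the most. Time passes only in rows, so rows that repeat a pose let the fingers close. It gives the time, the measured TCP pose, the force and the opening at its end, in the units of the state.
- monitor.get_obs(): the state, without advancing time (a new reading comes with each control period).
- cams.snapshot(name): name is "scene" or "top"; returns a dict with "frame" (400x640x3 uint8, red, green, blue), "fx", "fy", "cx", "cy" (pixels), "distortion" ([k1, k2, p1, p2, k3] as OpenCV has them; the pictures are not rectified), "R" (3x3) and "t" (3): a world point X has camera coordinates R X + t. Camera axes: x right, y down, z forward; pixel columns grow to the right and rows downward; lengths in m; the calibration is good to about 2 mm. A picture is of the moment at which its call begins. There is no depth.
- finish_job(): hands the job in, once; it reports no verdict.
Trained networks look in the newest picture that a camera, given by its name, has taken for a name from the list of things; names that differ only in an ending like _2 or _b are one class to them, and where a whole thing is asked for, a point or a joint stands for the part that bears it (a point fixed in the world has none). Each returns a list of dicts, best first, with "conf" (0 to 1); they miss things now and then, are a little off and sometimes report something else, mostly with a low value. They report only what shows in the picture. A call takes as long as a camera call. They do not tell look-alikes from the thing itself.
- cams.look_for(target, camera): "location" ([x, y, z] in m, in world coordinates, good to about 4 mm: the middle of the surface that is visible of it).
- cams.masks_of(target, camera): "region" (400x640 bool, what is visible of it).
The state is a dict: "time": time; "q": joint angles; "qd": joint speeds; "tau": joint torques, N m; "position": TCP position; "ee_rot": TCP orientation; "contact_force": force on the tool from outside, world axes, zero at the start; "ft_torque": the same for the moment, N m; "grip_width": finger opening in m.
Only numpy, scipy, OpenCV 4.12 (cv2) and the standard library are available. Lean on these libraries where they do the work, as an engineer would, in place of code of your own. Each camera call takes 0.05 s, during which the arm holds its last target.

## Task

The slide staining rack hangs by its cross bar on the drip hook, under the hook's lip, kept there by a sprung keeper. Gently press the keeper back with the rack's own bar (not with the gripper) until you feel it near its stop, and only then lift the rack off over the lip, without straining the hook. Set the rack down softly and level inside the grey dish and let go, leaving the bottles and the timer where they stand.

Things in the scene. Friction and masses are not known exactly. Their poses are not given: they have to be found in the camera images.
- hook_stand: Fixed grey base plate with a steel post, an arm reaching forward from the post's top, and on the arm a steel hook head with an upturned, lipped tip. Origin: on the worktop, straight below the bar's seat; z up, +x from tip to post. Plate: x -55 to +115 mm, y +-55 mm, 10 mm thick. Post, arm and head at most 24 mm wide above the plate. Hook's underside: z = 139 mm or more.
- hook_seat (a point): Centre of the rack's bar as it hangs at the start, 175 mm above the stand's origin, fixed to the stand; axes as the stand's. The level upper edge of the hook head, on which the bar rests, is 4 mm lower. The lip's underside is 8 mm and its top 14 mm above this point; the lip is 17 mm wide in y. The lip is 32 mm long.
- hook_arm (a point): Middle of the arm, on which the hook head is clamped at a place that is different each time within 18 mm along x and is not measured (feel for it). From front to rear (x from the seat): tip's outer face -29 to -11 mm, inner face -23 to -5 mm, rear end of the lip +3 to +21 mm, front of the shut keeper +5 to +23 mm, always 2 mm behind the lip's end.
- hook_post (a point): Top of the post's front face, 85 mm behind the seat, 168 mm above the worktop (lower than the rack's grip). The keeper: a dark upright leaf 8 mm wide behind the bar, hinged 26 mm below it, top 15 mm above the seat. Its spring pushes the bar forward with 3 N when shut, 7 N when the bar just clears the lip (6 mm in), 8 to 9 N at its hard stop (8 to 9 mm in). Springs shut. Rubbing adds up to 5 N up or down.
- slide_rack: Loose steel slide staining rack, 0.2 to 0.4 kg: open box 84 (x) x 60 (y) x 40 mm high with glass slides, and a bail of two rods (y = +-28.5 mm) joined by a cross bar and, above, a black grip. Origin: middle of its underside, at first 45 mm over the worktop; x as the stand's. Raised 20 mm, the bar is over the lip; raise it 50 mm at most until drawn 85 mm forward (-x), as the box is under the hook.
- rack_handle (a point): Centre of the rack's black grip, 10 mm thick (x), 34 mm wide (y), 32 mm high, at the top of the rack: 174 mm above its underside, 44 mm above the centre of the cross bar. Free all round. Axes as the rack's.
- rack_bar (a point): Centre of the rack's cross bar, a round steel bar of 8 mm diameter along the rack's y, 130 mm above its underside. Hanging on the hook it has 4 mm to the lip above, 1 to 19 mm to the tip in front and 19 to 1 mm to the keeper behind.
- rack_base (a point): middle of the rack's underside (same point as the rack's origin).
- dish: plain grey rectangular open dish, 104 mm (its x) by 80 mm (its y), 36 mm high, walls and floor 4 mm, so inside 96 x 72 mm; 0.6 kg, loose. Origin: middle of its underside on the worktop. The rack goes in with its x along the dish's x, either way round.
- dish_in (a point): centre of the dish's inner floor, 4 mm above the worktop; axes as the dish's.
- oil: small brown bottle with black cap, 30 mm across, 62 mm high; origin under its centre. Bystander.
- kitchen_timer: red and white round timer, 67 mm across, 46 mm high; origin under its centre. Bystander.
- methanol: brown bottle with red cap, 51 mm across, 105 mm high; origin under its centre. Bystander.
Not all that is in view belongs to the job. Of the things shaped like the hook_stand, the grey one is meant.

How it is judged:
On the way, in this order (a step that is already met when the one before it is completed fails the run):
1. the rack's bar, still below the lip, presses the keeper back (x of rack_bar in the frame of hook_stand above 0.004 m and z of rack_bar in the frame of hook_stand below 0.184 m and contact force between slide_rack and hook_stand above 4.5 N), for 0.1 s.
2. the rack is off the hook, in front of it (x of rack_bar in the frame of hook_stand below -0.03 m and contact force between slide_rack and hook_stand below 0.5 N), for 0.1 s.
At the end, for the whole second after the job is handed in: The rack stands in the dish: the middle of its underside within 12 mm sideways (14 mm in all) of the centre of the dish's floor, level within 0.06 rad, square to the dish within 0.2 rad, at rest; the dish stands level (0.04 rad) on the worktop (horizontal distance between rack_base and dish_in below 0.012 m and distance between rack_base and dish_in below 0.014 m and angle between rack_base's own z axis and vertical below 0.06 rad and angle between the x axis of slide_rack and the x axis of dish, either way round below 0.2 rad and linear speed of slide_rack below 0.02 m/s and angle between dish's own z axis and vertical below 0.04 rad and height (world z) of dish below 0.006 m); the robot touches nothing.
It fails at once if the hook or its keeper is strained by the rack (more than 16 N) (contact force between slide_rack and hook_stand above 16 N).
It fails at once if the gripper pushes on the keeper or the hook stand (more than 3 N) (contact force between the fingers and hook_stand above 3 N).
It fails at once if the rack is dropped or banged into the dish (faster than 0.4 m/s within 50 mm of its floor, or more than 120 N) (contact force between slide_rack and dish above 120 N or (distance between rack_base and dish_in below 0.05 m and linear speed of slide_rack above 0.4 m/s)).
It fails at once if a bottle or the timer is moved by more than 25 mm (distance of any of oil, kitchen_timer, methanol from where it was at the start of the episode above 0.025 m).
It also fails if it takes over 62 s, if anything falls off the work surface, if the arm or the gripper's body presses on something with over 40 N, if the wrist force passes 120 N, or if a joint passes its speed limit or range.

## Working session

There is one attempt and no reset: what is moved stays moved. The work goes in short steps, Python scripts to look and compute and a shell command to move; the robot and the scene stay as the last step left them, time stands still between calls to the robot, and variables do not carry over. Pictures are saved under pics/ and viewed, and the job is handed in when it is done.

```bash
ls; mkdir -p pics; python3 - <<'E'
from bench import monitor,cams
import cv2
print(monitor.get_obs())
for n in("scene","top"):
    s=cams.snapshot(n); cv2.imwrite(f"pics/{n}0.png",s["frame"][:,:,::-1])
    print({k:s[k] for k in s if k!="frame"})
    for t in ["hook_stand","slide_rack","rack_handle","dish","oil","kitchen_timer","methanol","rack_bar"]:
        try: print(n,t,[(round(d["conf"],2),[round(float(v),3) for v in d["location"]]) for d in cams.look_for(t,n)])
        except Exception as e: print(t,e)
print(monitor.get_obs()["time"])
E
```

```text
pics
{'time': 0.0, 'q': array([-1.41255857,  0.4352407 ,  0.0249621 ,  1.57407465, -0.01157527,
        1.1339927 , -0.07508297]), 'qd': array([-0.00109109,  0.00011187,  0.00127519, -0.0006919 ,  0.00050646,
        0.0002335 ,  0.00030708]), 'tau': array([ 2.07615267e-04, -6.70488381e+01,  1.02483418e+00, -3.16192210e+01,
        1.54872250e-02,  1.26834313e-02,  1.75887106e-05]), 'position': array([0.16111005, 0.60336875, 0.23052352]), 'ee_rot': array([-4.08606798e-01, -3.11486172e+00,  2.46659124e-03]), 'contact_force': array([ 1.13099726, -0.34798553,  0.31771678]), 'ft_torque': array([ 0.07274646, -0.00029017,  0.01513893]), 'grip_width': 0.08557878860478793}
{'fx': 513.3799583298702, 'fy': 513.3799583298702, 'cx': 320.2163745697212, 'cy': 198.61343925037087, 'distortion': array([-0.1513801,  0.       ,  0.       ,  0.       ,  0.       ]), 'R': array([[-0.98463676, -0.17455448, -0.00460248],
       [-0.09035052,  0.5318554 , -0.84200156],
       [ 0.149423  , -0.82864985, -0.53945546]]), 't': array([0.56016647, 0.1827097 , 1.89167107])}
scene hook_stand [(0.87, [0.61, 0.15, 0.
[... 544 characters left out ...]
  ]), 'R': array([[ 0.00488799, -0.9998007 , -0.01935623],
       [-0.98079401, -0.001019  , -0.19504375],
       [ 0.19498515,  0.01993785, -0.98060352]]), 't': array([-0.00515918,  0.58661269,  1.32080545])}
top hook_stand [(0.91, [0.608, 0.122, 0.01]), (0.76, [0.423, -0.297, 0.012])]
top slide_rack [(0.8, [0.557, 0.149, 0.083])]
top rack_handle [(0.81, [0.556, 0.149, 0.083]), (0.2, [0.607, 0.123, 0.013])]
top dish [(0.73, [0.586, -0.139, 0.006])]
top oil [(0.61, [0.728, 0.001, 0.044])]
top kitchen_timer [(0.51, [0.388, 0.354, 0.034]), (0.25, [0.611, 0.124, 0.007])]
top methanol [(0.72, [0.628, -0.367, 0.082]), (0.69, [0.388, 0.355, 0.035])]
top rack_bar [(0.71, [0.555, 0.148, 0.077])]
0.9
```

View pics/scene0.png

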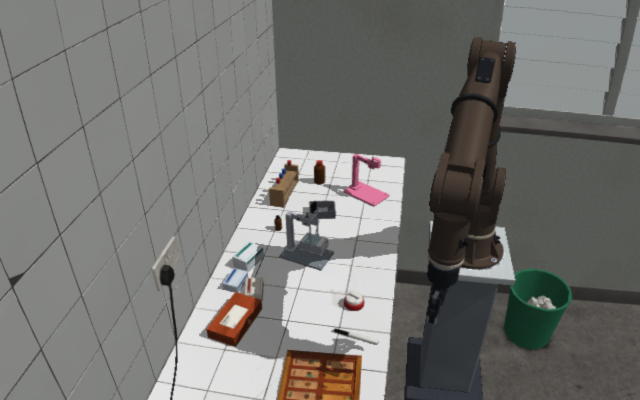

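View pics/top0.png

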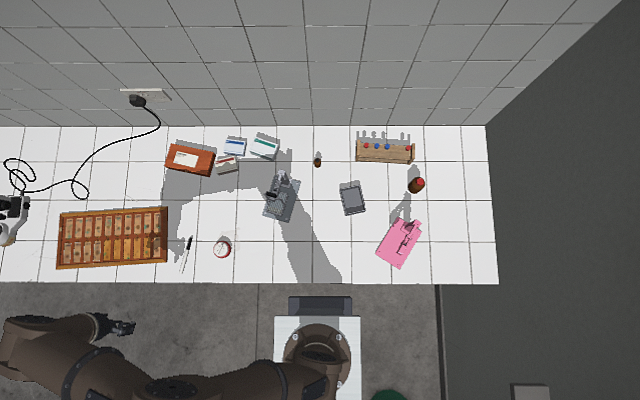

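```bash
cat > h.py <<'E'
import numpy as np,cv2,pickle
def K(s): return np.array([[s["fx"],0,s["cx"]],[0,s["fy"],s["cy"]],[0,0,1.]])
def proj(s,P):
    r,_=cv2.Rodrigues(s["R"]); return cv2.projectPoints(np.array(P,float).reshape(-1,1,3),r,s["t"],K(s),s["distortion"])[0].reshape(-1,2)
def back(s,uv,z):
    n=cv2.undistortPoints(np.array(uv,float).reshape(-1,1,2),K(s),s["distortion"]).reshape(-1,2)
    d=np.c_[n,np.ones(len(n))]@s["R"]; c=-s["R"].T@s["t"]
    return c+d*((z-c[2])/d[:,2])[:,None]
E
python3 - <<'E'
from bench import monitor,cams
import cv2,pickle
from h import *
S={n:cams.snapshot(n) for n in("scene","top")}
M={}
for n in S:
    for t in ["hook_stand","slide_rack","dish"]:
        M[n,t]=[(d["conf"],d["region"]) for d in cams.masks_of(t,n)]
        for c,r in M[n,t]:
            import numpy as np
            v,u=np.nonzero(r); print(n,t,round(c,2),r.sum(),u.min(),u.max(),v.min(),v.max())
pickle.dump((S,M),open("s0.pkl","wb"))
def crop(n,u,v,w,h,k,f):
    a=S[n]["frame"][v:v+h,u:u+w,::-1]; cv2.imwrite(f,cv2.resize(a,None,fx=k,fy=k,interpolation=cv2.INTER_CUBIC))
crop("scene",265,185,90,90,6,"pics/c1.png")
crop("top",250,155,130,85,6,"pics/c2.png")
E
```

```text
scene hook_stand 0.93 1284 281 333 211 270
scene hook_stand 0.84 1049 345 389 154 205
scene slide_rack 0.85 630 300 328 202 254
scene slide_rack 0.36 1302 280 332 211 270
scene dish 0.26 92 274 281 215 230
top hook_stand 0.82 754 262 298 170 221
top hook_stand 0.68 1427 375 420 217 268
top slide_rack 0.92 427 263 287 191 215
top dish 0.84 605 339 364 185 215
top dish 0.67 820 262 298 170 221
```

View pics/c1.png

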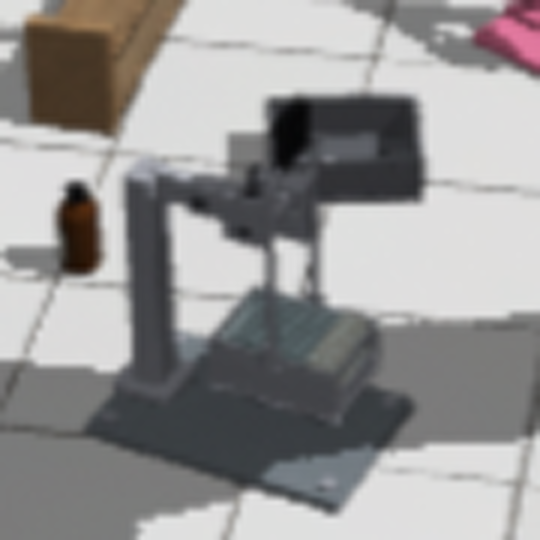

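View pics/c2.png

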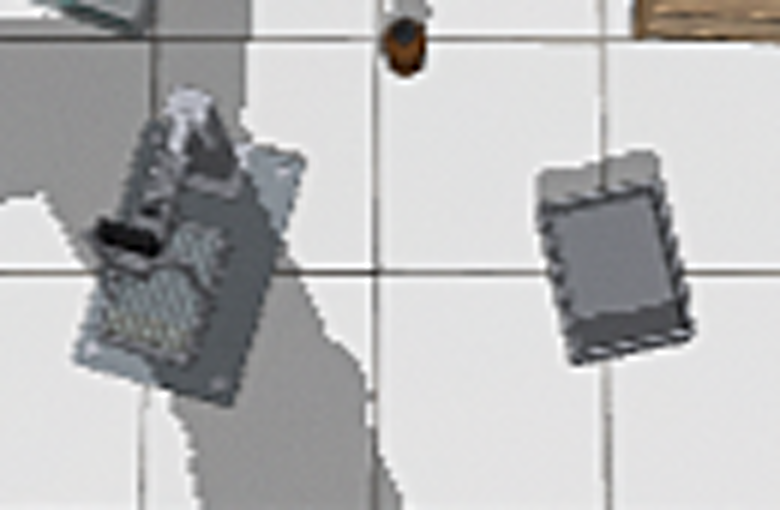

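```bash
cat > fit.py <<'E'
from h import *
from scipy.optimize import least_squares
S,M=pickle.load(open("s0.pkl","rb"))
print([(-S[n]["R"].T@S[n]["t"]).round(3) for n in S])
cc=lambda n,x,y:np.array([dict(top=250,scene=265)[n]+(x+.5)/6-.5,dict(top=155,scene=185)[n]+(y+.5)/6-.5])
def T(p,P):
    P=np.array(P,float);c,s=np.cos(p[2]),np.sin(p[2])
    return np.c_[p[0]+c*P[:,0]-s*P[:,1],p[1]+s*P[:,0]+c*P[:,1],P[:,2]]
if __name__=="__main__":
    obs=[("top",75,357,(-.055,.055,.010)),("top",233,403,(-.055,-.055,.010)),("top",303,155,(.115,-.055,.010)),
     ("scene",90,428,(.115,.055,.010)),("scene",335,508,(-.055,.055,.010)),("scene",411,405,(-.055,-.055,.010))]
    f=lambda p:np.concatenate([proj(S[n],T(p,[q]))[0]-cc(n,x,y) for n,x,y,q in obs])
    r=least_squares(f,[.57,.14,-.25]); print(r.x, r.fun.reshape(-1,2).round(1).tolist())
    st=r.x
    # hanging grip and dish overlay
    print("handle in world",T(st,[[0,0,.219]]))
    dp=[.585,-.14,-.2]
    def box(hx,hy,z0,z1): return [(a*hx,b*hy,z) for z in(z0,z1) for a,b in((-1,-1),(1,-1),(1,1),(-1,1))]
    obs=[("top",545,207,(.052,.04,.036)),("top",655,181,(.052,-.04,.036)),("top",690,335,(-.052,-.04,.036)),("top",577,363,(-.052,.04,.036))]
    for hz in (.036,.0):
        o=[(n,x,y,(q[0],q[1],hz)) for n,x,y,q in obs]
        f=lambda p:np.concatenate([proj(S[n],T(p,[q]))[0]-cc(n,x,y) for n,x,y,q in o])
        r=least_squares(f,dp); print(hz,r.x,r.fun.reshape(-1,2).round(1).tolist())
        if hz>0: d=r.x
    np.save("pose.npy",[st,d])
    for n,u,v,w,h in(("top",250,155,130,85),("scene",265,185,90,90)):
        a=cv2.resize(S[n]["frame"][v:v+h,u:u+w,::-1],None,fx=6,fy=6,interpolation=cv2.INTER_CUBIC)
        def dr(P,E,col):
            q=proj(S[n],P); q=((q-[u,v]+.5)*6-.5).round().astype(int)
            for i,j in E: cv2.line(a,tuple(map(int,q[i])),tuple(map(int,q[j])),col,1)
        E=[(0,1),(1,2),(2,3),(3,0),(4,5),(5,6),(6,7),(7,4),(0,4),(1,5),(2,6),(3,7)]
        B=np.array(box(.085,.055,0,.01))+[.03,0,0]; dr(T(st,B),E,(0,0,255))
        dr(T(st,box(.042,.03,.045,.085)),E,(0,255,0))
        dr(T(st,box(.005,.017,.203,.235)),E,(255,0,255))
        dr(T(st,[(.085,-.012,.168),(.085,.012,.168)]),[(0,1)],(0,255,255))
        dr(T(d,box(.052,.04,0,.036)),E,(255,255,0)); dr(T(d,box(.048,.036,.004,.036)),E,(0,165,255))
        cv2.imwrite(f"pics/o_{n}.png",a)
E
python3 fit.py
```

```text
[array([0.285, 1.568, 1.177]), array([ 0.318, -0.031,  1.41 ])]
[ 0.56684718  0.15418533 -0.26409999] [[-0.9, 0.6], [-0.1, 0.3], [0.3, 0.5], [-1.7, -0.1], [0.2, -0.4], [0.4, -1.1]]
handle in world [[0.56684718 0.15418533 0.219     ]]
0.036 [ 0.58269241 -0.13163392  0.21297926] [[-1.2, -0.1], [0.7, -0.1], [1.1, 0.2], [-0.6, -0.1]]
0.0 [ 0.58958924 -0.13428032  0.21312364] [[-0.9, 0.1], [0.5, 0.3], [0.7, -0.0], [-0.4, -0.4]]
```

View pics/o_top.png

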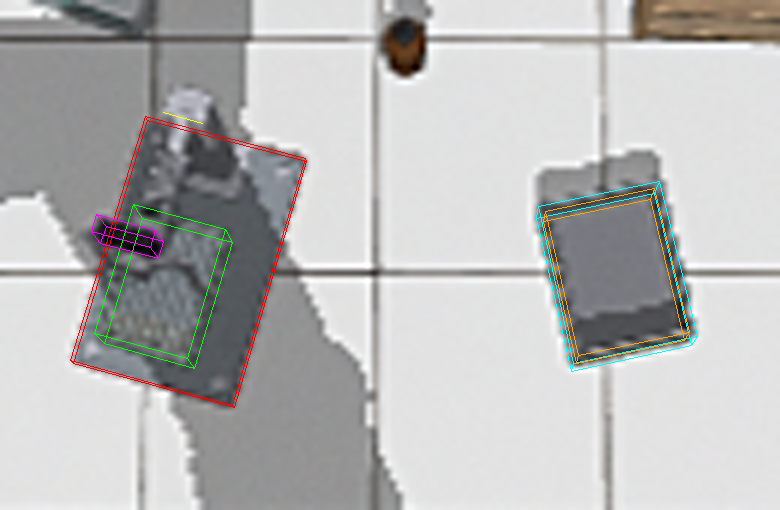

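View pics/o_scene.png

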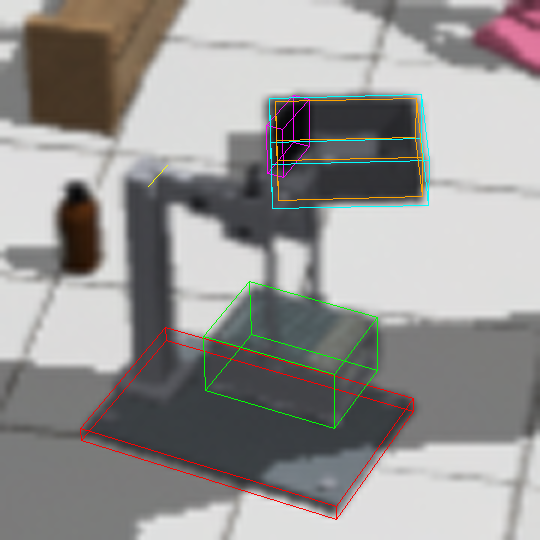

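```bash
cat > go.py <<'E'
import sys,numpy as np
from scipy.spatial.transform import Rotation as R
from bench import monitor
# go.py x y z yaw(of tool y axis) -> shift cm and rotvec in tool axes
def down(yaw):
    y=np.array([np.cos(yaw),np.sin(yaw),0]); z=np.array([0,0,-1.]); x=np.cross(y,z); return R.from_matrix(np.c_[x,y,z])
o=monitor.get_obs(); R0=R.from_rotvec(o["ee_rot"])
x,y,z,w=map(float,sys.argv[1:5])
print("xyz",(R0.inv().apply(np.array([x,y,z])-o["position"])*100).round(2),"rot",(R0.inv()*down(w)).as_rotvec().round(3),"t",round(o["time"],2),"pos",o["position"].round(4),"F",o["contact_force"].round(2),"w",round(o["grip_width"],4), "M",o["ft_torque"].round(2))
E
python3 go.py .567 .154 .30 -.264
```

```text
xyz [-50.81 -33.    -6.87] rot [ 0.    -0.     1.574] t 1.3 pos [0.1612 0.6039 0.2313] F [ 0.22 -0.02 -0.32] w 0.0857 M [0.   0.01 0.04]
```

```bash
python3 -m creep '[{"xyz":[0,0,-7],"delta_rot":[0,0,0],"jaw":1},{"xyz":[0,0,-7],"delta_rot":[0,0,0],"jaw":1},{"xyz":[-50.8,-33,-7],"delta_rot":[0,0,1.574],"jaw":1},{"xyz":[-50.8,-33,-7],"delta_rot":[0,0,1.574],"jaw":1},{"xyz":[-50.8,-33,-7],"delta_rot":[0,0,1.574],"jaw":1},{"xyz":[-50.8,-33,-7],"delta_rot":[0,0,1.574],"jaw":1},{"xyz":[-50.8,-33,-7],"delta_rot":[0,0,1.574],"jaw":1},{"xyz":[-50.8,-33,-7],"delta_rot":[0,0,1.574],"jaw":1},{"xyz":[-50.8,-33,-7],"delta_rot":[0,0,1.574],"jaw":1},{"xyz":[-50.8,-33,-7],"delta_rot":[0,0,1.574],"jaw":1},{"xyz":[-50.8,-33,-7],"delta_rot":[0,0,1.574],"jaw":1},{"xyz":[-50.8,-33,-7],"delta_rot":[0,0,1.574],"jaw":1},{"xyz":[-50.8,-33,-7],"delta_rot":[0,0,1.574],"jaw":1},{"xyz":[-50.8,-33,-7],"delta_rot":[0,0,1.574],"jaw":1},{"xyz":[-50.8,-33,-7],"delta_rot":[0,0,1.574],"jaw":1},{"xyz":[-50.8,-33,-7],"delta_rot":[0,0,1.574],"jaw":1},{"xyz":[-50.8,-33,-7],"delta_rot":[0,0,1.574],"jaw":1},{"xyz":[-50.8,-33,-7],"delta_rot":[0,0,1.574],"jaw":1}]'; python3 go.py .567 .154 .206 -.264
```

```text
time: 3.1
position: [0.5659, 0.1559, 0.3012]
ee_rot: [-2.491, -1.913, 0.0]
contact_force: [0.3, 0.3, -0.4]
grip_width: 0.0855
xyz [-0.17  0.16  9.52] rot [-0.001 -0.001  0.003] t 3.1 pos [0.5659 0.1559 0.3012] F [ 0.27  0.33 -0.44] w 0.0855 M [0.05 0.05 0.02]
```

```bash
python3 - <<'E'
from fit import *
p=[]
for n,(u0,u1,v0,v1) in (("top",(263,280,188,200)),("scene",(306,320,198,216))):
    g=S[n]["frame"][v0:v1,u0:u1].max(2).astype(float)
    w=np.clip((60-g)/45,0,1); print(n);print(g.astype(int))
    lab=cv2.connectedComponents((w>.3).astype(np.uint8))[1]
    k=np.bincount(lab[lab>0]).argmax(); m=cv2.dilate((lab==k).astype(np.uint8),np.ones((3,3)))
    w=w*m
    v,u=np.mgrid[v0:v1,u0:u1]; c=[(w*u).sum()/w.sum(),(w*v).sum()/w.sum()]; print(c,w.sum()); p.append(c)
P=[np.c_[S[n]["R"],S[n]["t"]] for n in("top","scene")]
q=[cv2.undistortPoints(np.array(c).reshape(1,1,2),K(S[n]),S[n]["distortion"]).reshape(2,1) for c,n in zip(p,("top","scene"))]
X=cv2.triangulatePoints(*P,*q); X=(X[:3]/X[3]).ravel(); print("tri",X)
st=np.load("pose.npy")[0]
print("pred",proj(S["top"],T(st,[[0,0,.219]])),proj(S["scene"],T(st,[[0,0,.219]])))
print(back(S["top"],[p[0]],.222), back(S["scene"],[p[1]],.219))
E
```

```text
[array([0.285, 1.568, 1.177]), array([ 0.318, -0.031,  1.41 ])]
top
[[147 147 146 146 148 151 155 114  89  93  94 109  88  64  81  87  83]
 [147 148 145 149 149 153 138 107  90  98  78  64  63  79 134  90  66]
 [150 147 150 154 159 159 118  91  76 103  68  27  25  62 111  89  73]
 [146 151 157 100  80 123 120 100  87 117 131 109  95  88 100  75  89]
 [151 155 138  71  18  37  39  41  82 101 129 136 135 125  90  55  73]
 [133 125  90  39  24  25  23  28  36  30  57  54  93 120  91  63  98]
 [123 103  80  40  11  15  29  32  27  28  27  33  27 103  85  86 141]
 [148 123  97  76  36   4  16  14  23  26  27  34  18  43  65  97 147]
 [143 154 110  81  96  97  77  50  13   0   5  17   5  27  83 115 131]
 [137 149 135  87  64  93  86 116 133 115  64  29  10  65 105 122 117]
 [181 143 154 128  79  74 108 129 132 128 135 103 102 123 116 100 100]
 [235 171 149 110  79  68  65  73 102 129 145 115  72  79  87  90  77]]
[np.float64(271.0304832713755), np.float64(194.50037174721191)] 29.888888888888886
scene
[[220 220 220 221 220 220 220 220 220 220 220 220 220 221]
 [220 220 221 220 220 220 220 2
[... 519 characters left out ...]
52  16   9   7   7  13  36  66  83  95]
 [122 121 113  89  54  18   9   8  10  25  50  73  91 100]
 [122 121 114  88  53  17   9  10  25  52  72  81  94 105]
 [119 118 110  90  56  19  10  22  55  89  87  80  93 119]
 [ 94  77  86  88  54  32  19  33  55  67  71  71  64  72]
 [ 71  56  82  86  73  71  49  61  71  71  80  74  58  55]
 [ 68  61  88  91  88  82  80  87  89  88  85  71  56  53]
 [ 57  50  68  80  89  83  90  93  93  90  80  63  54  53]]
[np.float64(313.2205062205062), np.float64(206.68082368082366)] 51.8
tri [0.56460554 0.15316013 0.22084808]
pred [[270.82641437 193.93861031]] [[312.535009   207.24613755]]
[[0.56430343 0.15297676 0.222     ]] [[0.56520949 0.15040873 0.219     ]]
```

```bash
python3 go.py .5655 .1535 .205 -.264; python3 -m creep '[{"xyz":[-0.15,0,4],"delta_rot":[0,0,0],"jaw":1},{"xyz":[-0.18,0,7],"delta_rot":[0,0,0],"jaw":1},{"xyz":[-0.22,0.02,9.6],"delta_rot":[0,0,0],"jaw":1},{"xyz":[-0.22,0.02,9.6],"delta_rot":[0,0,0],"jaw":0.2},{"xyz":[-0.22,0.02,9.6],"delta_rot":[0,0,0],"jaw":-0.2},{"xyz":[-0.22,0.02,9.6],"delta_rot":[0,0,0],"jaw":-0.4},{"xyz":[-0.22,0.02,9.6],"delta_rot":[0,0,0],"jaw":-0.4},{"xyz":[-0.22,0.02,9.6],"delta_rot":[0,0,0],"jaw":-0.4}]'; python3 go.py .5655 .1535 .205 -.264; python3 - <<'E'
from bench import cams
import cv2
for n,(u,v,w,h) in (("top",(250,155,60,60)),("scene",(285,170,60,60))):
    s=cams.snapshot(n); cv2.imwrite(f"pics/g_{n}.png",cv2.resize(s["frame"][v:v+h,u:u+w,::-1],None,fx=9,fy=9,interpolation=cv2.INTER_CUBIC))
E
```

```text
xyz [-0.25  0.03  9.62] rot [-0.001 -0.001  0.003] t 3.1 pos [0.5659 0.1559 0.3012] F [ 0.27  0.33 -0.44] w 0.0855 M [0.05 0.05 0.02]
time: 3.9
position: [0.567, 0.1521, 0.2064]
ee_rot: [2.494, 1.91, 0.003]
contact_force: [-0.1, 0.4, -0.4]
grip_width: 0.0256
xyz [ 0.09 -0.18  0.14] rot [ 0.001 -0.001  0.   ] t 3.9 pos [0.567  0.1521 0.2064] F [-0.14  0.38 -0.38] w 0.0256 M [-0.02  0.   -0.04]
```

View pics/g_scene.png

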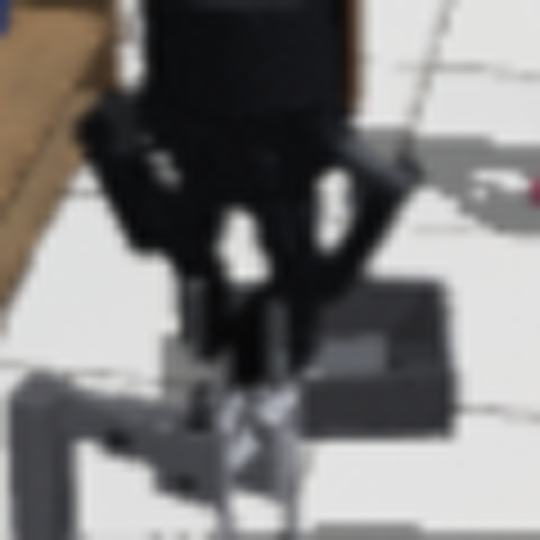

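View pics/g_top.png

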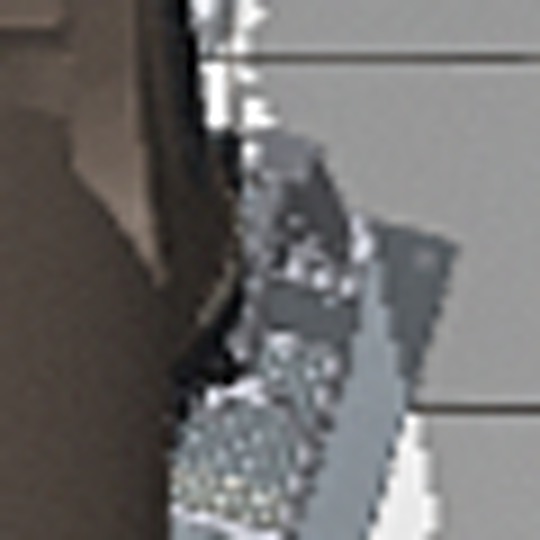

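```bash
python3 - <<'E'
from bench import cams,monitor
for i in range(4):
    cams.snapshot("top"); o=monitor.get_obs(); print(o["position"].round(4),o["contact_force"].round(2))
E
python3 -m creep '[{"xyz":[0,-0.1,0],"delta_rot":[0,0,0],"jaw":-0.5},{"xyz":[0,-0.1,0],"delta_rot":[0,0,0],"jaw":-0.6},{"xyz":[0,-0.1,0],"delta_rot":[0,0,0],"jaw":-0.65}]'
python3 -m creep '[{"xyz":[0,0,0],"delta_rot":[0,0,0],"jaw":-0.72},{"xyz":[0,0,0],"delta_rot":[0,0,0],"jaw":-0.76}]'
```

```text
[0.5667 0.1519 0.2058] [-0.34  0.74  0.07]
[0.5666 0.1519 0.2056] [ 0.26  0.61 -0.64]
[0.5665 0.1518 0.2055] [0.28 0.46 0.42]
[0.5665 0.1518 0.2054] [ 0.39 -1.12  0.21]
time: 4.5
position: [0.5655, 0.1521, 0.2053]
ee_rot: [-2.494, -1.91, 0.0]
contact_force: [-0.3, -0.3, 0.2]
grip_width: 0.0154
time: 4.7
position: [0.5653, 0.1521, 0.2052]
ee_rot: [-2.494, -1.909, 0.001]
contact_force: [-1.1, 0.8, 0.7]
grip_width: 0.0105
```

```bash
python3 -m creep '[{"xyz":[0,0,0],"delta_rot":[0,0,0],"jaw":-0.85},{"xyz":[0,0,0],"delta_rot":[0,0,0],"jaw":-1},{"xyz":[0,0,0],"delta_rot":[0,0,0],"jaw":-1},{"xyz":[0,0,0],"delta_rot":[0,0,0],"jaw":-1}]'; python3 go.py .5655 .1535 .205 -.264;
```

```text
time: 5.1
position: [0.5655, 0.1521, 0.2054]
ee_rot: [-2.494, -1.91, 0.0]
contact_force: [-1.8, 0.9, 1.4]
grip_width: 0.0094
xyz [ 0.13 -0.03  0.04] rot [-0. -0. -0.] t 5.1 pos [0.5655 0.1521 0.2054] F [-1.82  0.94  1.43] w 0.0094 M [ 0.08  0.42 -0.03]
```

```bash
cat > f.py <<'E'
from bench import monitor,cams
import numpy as np
st=np.array([.5655,.1521]); c=np.array([np.cos(.264),-np.sin(.264)])
F=[];P=[];W=[]
import sys
for i in range(int(sys.argv[1]) if len(sys.argv)>1 else 1):
    cams.snapshot("top"); o=monitor.get_obs(); F.append(o["contact_force"]);P.append(o["position"]);W.append(o["ft_torque"])
F=np.mean(F,0);P=np.mean(P,0);W=np.mean(W,0)
n=np.array([-c[1],c[0]])
print("t",round(o["time"],2),"F x,y,z stand",(F[:2]@c).round(2),(F[:2]@n).round(2),F[2].round(2),"dx,dy mm",((P[:2]-st)@c*1e3).round(2),((P[:2]-st)@n*1e3).round(2),"z",(P[2]*1e3).round(2),"My",(W[:2]@n).round(3))
E
python3 f.py 3; python3 -m creep '[{"xyz":[0,0,-0.1],"delta_rot":[0,0,0],"jaw":-1},{"xyz":[0,0,-0.2],"delta_rot":[0,0,0],"jaw":-1},{"xyz":[0,0,-0.2],"delta_rot":[0,0,0],"jaw":-1},{"xyz":[0,0,-0.2],"delta_rot":[0,0,0],"jaw":-1}]'; python3 f.py 3
```

```text
t 5.25 F x,y,z stand -1.73 -0.35 2.54 dx,dy mm -0.05 0.02 z 205.34 My 0.491
time: 5.65
position: [0.5655, 0.152, 0.2071]
ee_rot: [2.495, 1.91, -0.0]
contact_force: [-0.2, -0.5, -3.0]
grip_width: 0.0088
t 5.8 F x,y,z stand -0.28 -0.58 -3.11 dx,dy mm 0.01 -0.05 z 207.17 My 0.026
```

```bash
for i in 1; do python3 -m creep '[{"xyz":[0,0.1,0],"delta_rot":[0,0,0],"jaw":-1},{"xyz":[0,0.2,0],"delta_rot":[0,0,0],"jaw":-1},{"xyz":[0,0.3,0],"delta_rot":[0,0,0],"jaw":-1},{"xyz":[0,0.4,0],"delta_rot":[0,0,0],"jaw":-1},{"xyz":[0,0.4,0],"delta_rot":[0,0,0],"jaw":-1}]'; python3 f.py 2;done
```

```text
time: 6.3
position: [0.5696, 0.1509, 0.2073]
ee_rot: [2.495, 1.909, 0.0]
contact_force: [0.2, -0.2, -3.9]
grip_width: 0.0089
t 6.4 F x,y,z stand 0.18 0.06 -3.1 dx,dy mm 4.1 -0.03 z 207.31 My -0.005
```

```bash
for i in 1; do python3 -m creep '[{"xyz":[0,0.1,0],"delta_rot":[0,0,0],"jaw":-1},{"xyz":[0,0.2,0],"delta_rot":[0,0,0],"jaw":-1},{"xyz":[0,0.2,0],"delta_rot":[0,0,0],"jaw":-1}]'; python3 f.py 2;done
```

```text
time: 6.7
position: [0.5715, 0.1505, 0.2073]
ee_rot: [2.495, 1.91, 0.0]
contact_force: [-0.2, 0.8, -3.5]
grip_width: 0.0089
t 6.8 F x,y,z stand -0.2 0.11 -3.59 dx,dy mm 6.08 -0.01 z 207.3 My -0.02
```

```bash
for i in 1; do python3 -m creep '[{"xyz":[0,0.1,0],"delta_rot":[0,0,0],"jaw":-1},{"xyz":[0,0.2,0],"delta_rot":[0,0,0],"jaw":-1},{"xyz":[0,0.2,0],"delta_rot":[0,0,0],"jaw":-1}]'; python3 f.py 2;done
```

```text
time: 7.1
position: [0.5734, 0.1499, 0.2073]
ee_rot: [2.495, 1.909, 0.0]
contact_force: [0.7, -0.4, -3.7]
grip_width: 0.0089
t 7.2 F x,y,z stand 0.26 0.04 -3.32 dx,dy mm 8.08 -0.03 z 207.3 My 0.017
```

```bash
for i in 1; do python3 -m creep '[{"xyz":[0,0.1,0],"delta_rot":[0,0,0],"jaw":-1},{"xyz":[0,0.2,0],"delta_rot":[0,0,0],"jaw":-1},{"xyz":[0,0.2,0],"delta_rot":[0,0,0],"jaw":-1}]'; python3 f.py 2;done
```

```text
time: 7.5
position: [0.5753, 0.1494, 0.2073]
ee_rot: [2.495, 1.909, 0.0]
contact_force: [-0.2, 0.7, -2.4]
grip_width: 0.0092
t 7.6 F x,y,z stand 0.1 0.03 -2.74 dx,dy mm 10.11 -0.02 z 207.3 My 0.006
```

```bash
for i in 1; do python3 -m creep '[{"xyz":[0,0.1,0],"delta_rot":[0,0,0],"jaw":-1},{"xyz":[0,0.2,0],"delta_rot":[0,0,0],"jaw":-1},{"xyz":[0,0.2,0],"delta_rot":[0,0,0],"jaw":-1}]'; python3 f.py 2;done
```

```text
time: 7.9
position: [0.5773, 0.1489, 0.2073]
ee_rot: [2.495, 1.909, 0.0]
contact_force: [0.2, -0.3, -3.4]
grip_width: 0.0092
t 8.0 F x,y,z stand 0.06 0.1 -4.08 dx,dy mm 12.09 0.01 z 207.31 My 0.017
```

```bash
for i in 1; do python3 -m creep '[{"xyz":[0,0.1,0],"delta_rot":[0,0,0],"jaw":-1},{"xyz":[0,0.2,0],"delta_rot":[0,0,0],"jaw":-1},{"xyz":[0,0.2,0],"delta_rot":[0,0,0],"jaw":-1}]'; python3 f.py 2;done
```

```text
time: 8.3
position: [0.5792, 0.1483, 0.2073]
ee_rot: [2.495, 1.909, 0.0]
contact_force: [-0.1, -0.3, -3.4]
grip_width: 0.0092
t 8.4 F x,y,z stand 0.28 -0.41 -2.98 dx,dy mm 14.09 -0.03 z 207.3 My -0.012
```

```bash
for i in 1; do python3 -m creep '[{"xyz":[0,0.1,0],"delta_rot":[0,0,0],"jaw":-1},{"xyz":[0,0.2,0],"delta_rot":[0,0,0],"jaw":-1},{"xyz":[0,0.2,0],"delta_rot":[0,0,0],"jaw":-1}]'; python3 f.py 2;done
```

```text
time: 8.7
position: [0.5811, 0.1478, 0.2073]
ee_rot: [2.495, 1.909, 0.0]
contact_force: [0.3, 0.1, -3.1]
grip_width: 0.0089
t 8.8 F x,y,z stand 0.32 -0.09 -2.72 dx,dy mm 16.11 -0.03 z 207.32 My 0.015
```

```bash
for i in 1; do python3 -m creep '[{"xyz":[0,0.1,0],"delta_rot":[0,0,0],"jaw":-1},{"xyz":[0,0.1,0],"delta_rot":[0,0,0],"jaw":-1},{"xyz":[0,0.1,0],"delta_rot":[0,0,0],"jaw":-1}]'; python3 f.py 2;done
```

```text
time: 9.1
position: [0.582, 0.1476, 0.2073]
ee_rot: [-2.495, -1.91, -0.0]
contact_force: [-0.4, 0.2, -3.6]
grip_width: 0.0089
t 9.2 F x,y,z stand 0.38 -0.14 -2.53 dx,dy mm 17.03 -0.0 z 207.3 My -0.032
```

```bash
for i in 1; do python3 -m creep '[{"xyz":[0,0.1,0],"delta_rot":[0,0,0],"jaw":-1},{"xyz":[0,0.1,0],"delta_rot":[0,0,0],"jaw":-1},{"xyz":[0,0.1,0],"delta_rot":[0,0,0],"jaw":-1}]'; python3 f.py 2;done
```

```text
time: 9.5
position: [0.5826, 0.1475, 0.2072]
ee_rot: [-2.494, -1.909, 0.001]
contact_force: [-1.2, 0.4, -0.9]
grip_width: 0.0088
t 9.6 F x,y,z stand -2.61 -0.36 -2.26 dx,dy mm 17.68 0.03 z 207.23 My 0.645
```

```bash
for i in 1; do python3 -m creep '[{"xyz":[0,0.1,0],"delta_rot":[0,0,0],"jaw":-1},{"xyz":[0,0.1,0],"delta_rot":[0,0,0],"jaw":-1},{"xyz":[0,0.1,0],"delta_rot":[0,0,0],"jaw":-1}]'; python3 f.py 2;done
```

```text
time: 9.9
position: [0.5837, 0.1472, 0.2073]
ee_rot: [-2.494, -1.91, 0.0]
contact_force: [-4.3, 1.3, -1.8]
grip_width: 0.0087
t 10.0 F x,y,z stand -3.91 -0.11 -1.12 dx,dy mm 18.86 0.04 z 207.3 My 0.943
```

```bash
for i in 1; do python3 -m creep '[{"xyz":[0,0.1,0],"delta_rot":[0,0,0],"jaw":-1},{"xyz":[0,0.2,0],"delta_rot":[0,0,0],"jaw":-1},{"xyz":[0,0.2,0],"delta_rot":[0,0,0],"jaw":-1}]'; python3 f.py 3;done
```

```text
time: 10.3
position: [0.5858, 0.1466, 0.2074]
ee_rot: [-2.494, -1.91, 0.0]
contact_force: [-4.6, 1.3, -0.2]
grip_width: 0.0087
t 10.45 F x,y,z stand -4.72 -0.62 0.22 dx,dy mm 21.05 0.03 z 207.36 My 1.136
```

```bash
for i in 1; do python3 -m creep '[{"xyz":[0,0.1,0],"delta_rot":[0,0,0],"jaw":-1},{"xyz":[0,0.2,0],"delta_rot":[0,0,0],"jaw":-1},{"xyz":[0,0.2,0],"delta_rot":[0,0,0],"jaw":-1}]'; python3 f.py 3;done
```

```text
time: 10.75
position: [0.5876, 0.1461, 0.2073]
ee_rot: [-2.494, -1.909, 0.0]
contact_force: [-4.9, 0.4, 2.5]
grip_width: 0.009
t 10.9 F x,y,z stand -5.38 0.11 1.02 dx,dy mm 22.83 0.04 z 207.33 My 1.344
```

```bash
for i in 1; do python3 -m creep '[{"xyz":[0,0.1,0],"delta_rot":[0,0,0],"jaw":-1},{"xyz":[0,0.1,-0.04],"delta_rot":[0,0,0],"jaw":-1},{"xyz":[0,0.1,-0.04],"delta_rot":[0,0,0],"jaw":-1}]'; python3 f.py 3;done
```

```text
time: 11.2
position: [0.5881, 0.146, 0.2074]
ee_rot: [-2.494, -1.909, 0.001]
contact_force: [-5.4, 1.6, -1.3]
grip_width: 0.009
t 11.35 F x,y,z stand -5.64 -0.64 -0.55 dx,dy mm 23.42 0.02 z 207.4 My 1.504
```

```bash
for i in 1; do python3 -m creep '[{"xyz":[0,0.06,0],"delta_rot":[0,0,0],"jaw":-1},{"xyz":[0,0.06,0],"delta_rot":[0,0,0],"jaw":-1},{"xyz":[0,0.06,0],"delta_rot":[0,0,0],"jaw":-1}]'; python3 f.py 3;done
```

```text
time: 11.65
position: [0.5886, 0.1458, 0.2074]
ee_rot: [-2.494, -1.909, 0.002]
contact_force: [-5.9, 1.5, -0.5]
grip_width: 0.009
t 11.8 F x,y,z stand -6.52 -0.3 -0.84 dx,dy mm 23.96 0.02 z 207.39 My 1.507
```

```bash
for i in 1; do python3 -m creep '[{"xyz":[0,0.08,0],"delta_rot":[0,0,0],"jaw":-1},{"xyz":[0,0.08,0],"delta_rot":[0,0,0],"jaw":-1},{"xyz":[0,0.08,0],"delta_rot":[0,0,0],"jaw":-1}]'; python3 f.py 4;done
```

```text
time: 12.1
position: [0.5893, 0.1457, 0.2073]
ee_rot: [-2.493, -1.909, 0.002]
contact_force: [-6.1, 1.5, -0.6]
grip_width: 0.0089
t 12.3 F x,y,z stand -6.85 -0.46 -0.79 dx,dy mm 24.62 0.01 z 207.32 My 1.62
```

```bash
for i in 1; do python3 -m creep '[{"xyz":[0,0.06,0],"delta_rot":[0,0,0],"jaw":-1},{"xyz":[0,0.06,0],"delta_rot":[0,0,0],"jaw":-1},{"xyz":[0,0.06,0],"delta_rot":[0,0,0],"jaw":-1}]'; python3 f.py 4;done
```

```text
time: 12.6
position: [0.5898, 0.1455, 0.2073]
ee_rot: [-2.493, -1.909, 0.002]
contact_force: [-6.4, 1.2, -0.6]
grip_width: 0.009
t 12.8 F x,y,z stand -6.33 -0.52 -1.1 dx,dy mm 25.11 0.01 z 207.29 My 1.674
```

```bash
for i in 1; do python3 -m creep '[{"xyz":[0,0.06,0],"delta_rot":[0,0,0],"jaw":-1},{"xyz":[0,0.06,0],"delta_rot":[0,0,0],"jaw":-1},{"xyz":[0,0.06,0],"delta_rot":[0,0,0],"jaw":-1}]'; python3 f.py 4;done
```

```text
time: 13.1
position: [0.5902, 0.1454, 0.2073]
ee_rot: [-2.493, -1.909, 0.002]
contact_force: [-7.0, 2.3, -0.7]
grip_width: 0.0091
t 13.3 F x,y,z stand -6.5 -0.09 -0.37 dx,dy mm 25.6 0.02 z 207.24 My 1.765
```

```bash
for i in 1; do python3 -m creep '[{"xyz":[0,0.05,0],"delta_rot":[0,0,0],"jaw":-1},{"xyz":[0,0.05,0],"delta_rot":[0,0,0],"jaw":-1},{"xyz":[0,0.05,0],"delta_rot":[0,0,0],"jaw":-1}]'; python3 f.py 4;done
```

```text
time: 13.6
position: [0.5906, 0.1453, 0.2072]
ee_rot: [-2.493, -1.909, 0.003]
contact_force: [-7.8, 0.7, -0.2]
grip_width: 0.0092
t 13.8 F x,y,z stand -7.04 0.58 -0.51 dx,dy mm 25.98 0.02 z 207.19 My 1.839
```

```bash
for i in 1; do python3 -m creep '[{"xyz":[0,0.06,0],"delta_rot":[0,0,0],"jaw":-1},{"xyz":[0,0.06,0],"delta_rot":[0,0,0],"jaw":-1},{"xyz":[0,0.06,0],"delta_rot":[0,0,0],"jaw":-1}]'; python3 f.py 4;done
```

```text
time: 14.1
position: [0.5911, 0.1452, 0.2071]
ee_rot: [-2.493, -1.909, 0.003]
contact_force: [-7.9, 0.9, 0.1]
grip_width: 0.0089
t 14.3 F x,y,z stand -7.59 -0.42 -0.81 dx,dy mm 26.49 -0.0 z 207.15 My 1.855
```

```bash
python3 - <<'E'
from bench import cams
import cv2
for n,(u,v,w,h) in (("top",(250,155,60,60)),("scene",(275,180,70,90))):
    s=cams.snapshot(n); cv2.imwrite(f"pics/k_{n}.png",cv2.resize(s["frame"][v:v+h,u:u+w,::-1],None,fx=6,fy=6,interpolation=cv2.INTER_CUBIC))
E
```

```text
(no output)
```

View pics/k_scene.png

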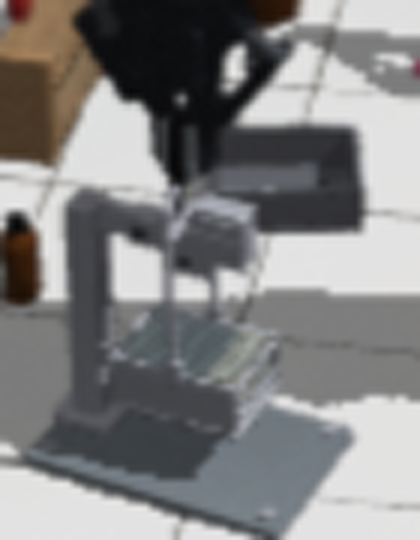

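```bash
for i in 1; do python3 -m creep '[{"xyz":[0,0.06,0],"delta_rot":[0,0,0],"jaw":-1},{"xyz":[0,0.06,0],"delta_rot":[0,0,0],"jaw":-1},{"xyz":[0,0.06,0],"delta_rot":[0,0,0],"jaw":-1}]'; python3 f.py 4;done
```

```text
time: 14.7
position: [0.5915, 0.1451, 0.2071]
ee_rot: [-2.493, -1.909, 0.003]
contact_force: [-7.6, 2.0, -0.9]
grip_width: 0.0093
t 14.9 F x,y,z stand -8.04 -0.25 -1.06 dx,dy mm 26.95 -0.01 z 207.06 My 1.944
```

```bash
for i in 1; do python3 -m creep '[{"xyz":[0,0.06,0],"delta_rot":[0,0,0],"jaw":-1},{"xyz":[0,0.06,0],"delta_rot":[0,0,0],"jaw":-1},{"xyz":[0,0.06,0],"delta_rot":[0,0,0],"jaw":-1}]'; python3 f.py 4;done
```

```text
time: 15.2
position: [0.592, 0.145, 0.207]
ee_rot: [-2.493, -1.909, 0.004]
contact_force: [-8.2, 2.4, -0.9]
grip_width: 0.0091
t 15.4 F x,y,z stand -7.66 0.03 -1.43 dx,dy mm 27.4 0.02 z 207.0 My 2.051
```

```bash
for i in 1; do python3 -m creep '[{"xyz":[0,0,-0.1],"delta_rot":[0,0,0],"jaw":-1},{"xyz":[0,0,-0.2],"delta_rot":[0,0,0],"jaw":-1},{"xyz":[0,0,-0.2],"delta_rot":[0,0,0],"jaw":-1}]'; python3 f.py 2;done
```

```text
time: 15.7
position: [0.5916, 0.145, 0.2086]
ee_rot: [-2.492, -1.909, 0.005]
contact_force: [-8.0, 0.9, -3.3]
grip_width: 0.0091
t 15.8 F x,y,z stand -8.12 0.24 -3.54 dx,dy mm 27.12 -0.06 z 208.6 My 2.035
```

```bash
for i in 1; do python3 -m creep '[{"xyz":[0,0,-0.1],"delta_rot":[0,0,0],"jaw":-1},{"xyz":[0,0,-0.1],"delta_rot":[0,0,0],"jaw":-1}]'; python3 f.py 2;done
```

```text
time: 16.0
position: [0.5917, 0.1449, 0.2096]
ee_rot: [-2.492, -1.909, 0.005]
contact_force: [-6.9, 1.0, -4.6]
grip_width: 0.0093
t 16.1 F x,y,z stand -7.56 0.1 -3.58 dx,dy mm 27.22 -0.1 z 209.59 My 1.903
```

```bash
for i in 1; do python3 -m creep '[{"xyz":[0,0,-0.1],"delta_rot":[0,0,0],"jaw":-1},{"xyz":[0,0,-0.2],"delta_rot":[0,0,0],"jaw":-1},{"xyz":[0,0,-0.2],"delta_rot":[0,0,0],"jaw":-1}]'; python3 f.py 2;done
```

```text
time: 16.4
position: [0.592, 0.1448, 0.2117]
ee_rot: [-2.493, -1.909, 0.004]
contact_force: [-6.2, 1.4, -3.3]
grip_width: 0.009
t 16.5 F x,y,z stand -6.7 0.27 -3.37 dx,dy mm 27.46 -0.12 z 211.69 My 1.781
```

```bash
for i in 1; do python3 -m creep '[{"xyz":[0,0,-0.1],"delta_rot":[0,0,0],"jaw":-1},{"xyz":[0,0,-0.2],"delta_rot":[0,0,0],"jaw":-1}]'; python3 f.py 2;done
```

```text
time: 16.7
position: [0.592, 0.1448, 0.2136]
ee_rot: [-2.493, -1.909, 0.004]
contact_force: [-6.3, 1.5, -4.6]
grip_width: 0.0089
t 16.8 F x,y,z stand -6.49 -0.53 -3.76 dx,dy mm 27.65 -0.14 z 213.8 My 1.624
```

```bash
for i in 1; do python3 -m creep '[{"xyz":[0,0,-0.2],"delta_rot":[0,0,0],"jaw":-1},{"xyz":[0,0,-0.4],"delta_rot":[0,0,0],"jaw":-1},{"xyz":[0,0,-0.4],"delta_rot":[0,0,0],"jaw":-1}]'; python3 f.py 1;done
```

```text
time: 17.1
position: [0.5926, 0.1446, 0.2181]
ee_rot: [-2.494, -1.909, 0.002]
contact_force: [-5.1, 2.1, -3.1]
grip_width: 0.0087
t 17.15 F x,y,z stand -5.39 0.12 -2.99 dx,dy mm 28.22 -0.15 z 218.09 My 1.277
```

```bash
for i in 1; do python3 -m creep '[{"xyz":[0,0,-0.2],"delta_rot":[0,0,0],"jaw":-1},{"xyz":[0,0,-0.4],"delta_rot":[0,0,0],"jaw":-1},{"xyz":[0,0,-0.6],"delta_rot":[0,0,0],"jaw":-1},{"xyz":[0,0,-0.6],"delta_rot":[0,0,0],"jaw":-1}]'; python3 f.py 1;done
```

```text
time: 17.55
position: [0.5948, 0.1442, 0.2254]
ee_rot: [2.493, 1.908, 0.004]
contact_force: [-0.0, -0.4, -3.4]
grip_width: 0.009
t 17.6 F x,y,z stand -0.72 -0.03 -3.77 dx,dy mm 30.29 -0.05 z 225.32 My -0.001
```

```bash
for i in 1; do python3 -m creep '[{"xyz":[0,0,-0.2],"delta_rot":[0,0,0],"jaw":-1},{"xyz":[0,0,-0.5],"delta_rot":[0,0,0],"jaw":-1},{"xyz":[0,0,-0.8],"delta_rot":[0,0,0],"jaw":-1},{"xyz":[0,0,-0.8],"delta_rot":[0,0,0],"jaw":-1}]'; python3 f.py 2;done
```

```text
time: 18.0
position: [0.5939, 0.1445, 0.2334]
ee_rot: [2.494, 1.909, 0.002]
contact_force: [1.0, -0.5, -3.3]
grip_width: 0.0091
t 18.1 F x,y,z stand -0.23 -0.78 -3.18 dx,dy mm 29.12 0.04 z 232.97 My 0.007
```

```bash
python3 -m creep '[{"xyz":[0,-1,0],"delta_rot":[0,0,0],"jaw":-1},{"xyz":[0,-2.5,0],"delta_rot":[0,0,0],"jaw":-1},{"xyz":[0,-4,0],"delta_rot":[0,0,0],"jaw":-1},{"xyz":[0,-5.5,0],"delta_rot":[0,0,0],"jaw":-1},{"xyz":[0,-7,0],"delta_rot":[0,0,0],"jaw":-1},{"xyz":[0,-8.5,0],"delta_rot":[0,0,0],"jaw":-1},{"xyz":[0,-10,0],"delta_rot":[0,0,0],"jaw":-1},{"xyz":[0,-11.5,0],"delta_rot":[0,0,0],"jaw":-1},{"xyz":[0,-13,0],"delta_rot":[0,0,0],"jaw":-1},{"xyz":[0,-13.5,0],"delta_rot":[0,0,0],"jaw":-1},{"xyz":[0,-13.5,0],"delta_rot":[0,0,0],"jaw":-1}]'; python3 f.py 2; python3 - <<'E'
from bench import cams
import cv2,pickle
S={}
for n,(u,v,w,h) in (("top",(250,155,130,85)),("scene",(265,170,100,100))):
    S[n]=s=cams.snapshot(n); cv2.imwrite(f"pics/l_{n}.png",cv2.resize(s["frame"][v:v+h,u:u+w,::-1],None,fx=6,fy=6,interpolation=cv2.INTER_CUBIC))
pickle.dump(S,open("s1.pkl","wb"))
E
```

```text
time: 19.2
position: [0.4624, 0.1802, 0.2329]
ee_rot: [-2.493, -1.911, -0.001]
contact_force: [0.1, 0.3, -2.9]
grip_width: 0.0092
t 19.3 F x,y,z stand 0.21 0.51 -2.88 dx,dy mm -105.79 0.17 z 232.95 My -0.005
```

View pics/l_scene.png

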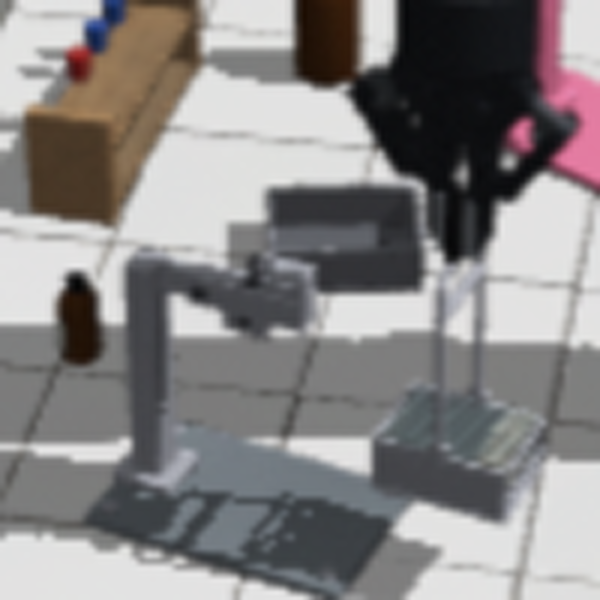

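View pics/l_top.png

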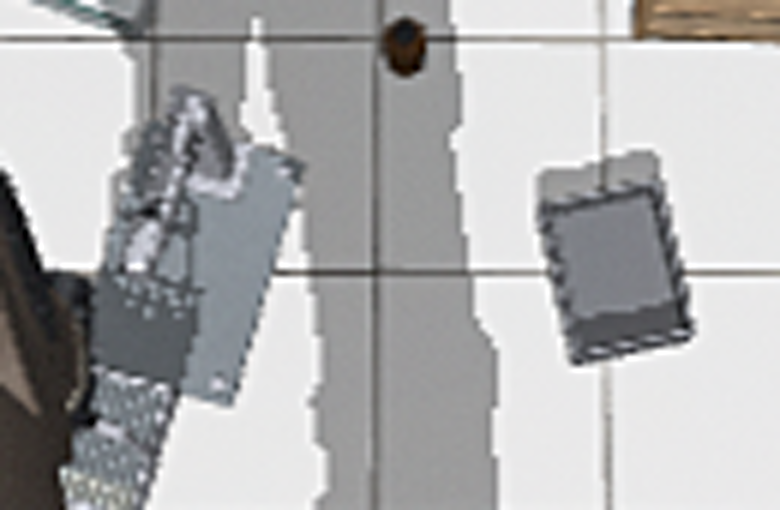

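```bash
cat > ov.py <<'E'
from h import *
from fit import T
from scipy.spatial.transform import Rotation as Rr
import sys
# overlay rack with yaw, pitch about own y at grip, at grip centre
def rack(g,yaw,pitch,roll=0):
    R=Rr.from_euler("ZYX",[yaw,pitch,roll]).as_matrix()
    f=lambda P:(np.array(P,float)-[0,0,.174])@R.T+g
    return f
def box(hx,hy,z0,z1): return [(a*hx,b*hy,z) for z in(z0,z1) for a,b in((-1,-1),(1,-1),(1,1),(-1,1))]
E12=[(0,1),(1,2),(2,3),(3,0),(4,5),(5,6),(6,7),(7,4),(0,4),(1,5),(2,6),(3,7)]
def draw(s,win,k,items,fn):
    u,v,w,h=win
    a=cv2.resize(s["frame"][v:v+h,u:u+w,::-1],None,fx=k,fy=k,interpolation=cv2.INTER_CUBIC)
    for P,E,col in items:
        q=((proj(s,P)-[u,v]+.5)*k-.5).round().astype(int)
        for i,j in E: cv2.line(a,tuple(map(int,q[i])),tuple(map(int,q[j])),col,1)
    cv2.imwrite(fn,a)
E
python3 - <<'E'
from ov import *
S=pickle.load(open("s1.pkl","rb"))
g=np.array([.4624,.1806,.2329+.0137]); f=rack(g,-.264,0)
it=[(f(box(.042,.03,0,.04)),E12,(0,255,0)),(f([(0,-.0285,.04),(0,-.0285,.13),(0,.0285,.13),(0,.0285,.04)]),[(0,1),(1,2),(2,3)],(0,0,255))]
draw(S["scene"],(315,190,50,80),9,it,"pics/r_scene.png")
draw(S["top"],(230,195,70,65),9,it,"pics/r_top.png")
E
```

```text
[array([0.285, 1.568, 1.177]), array([ 0.318, -0.031,  1.41 ])]
```

View pics/r_scene.png

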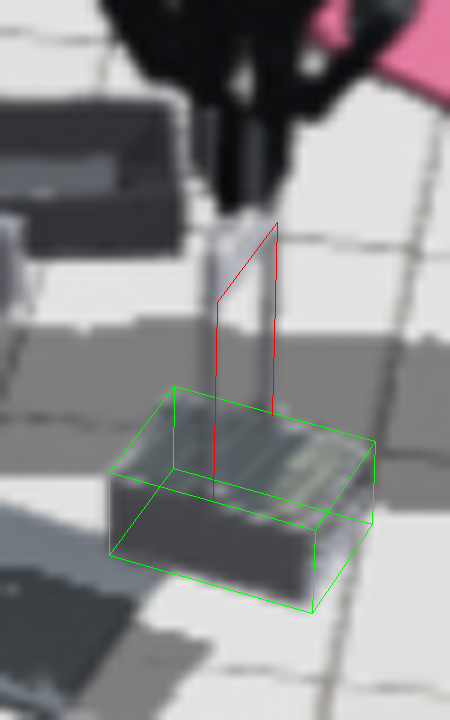

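View pics/r_top.png

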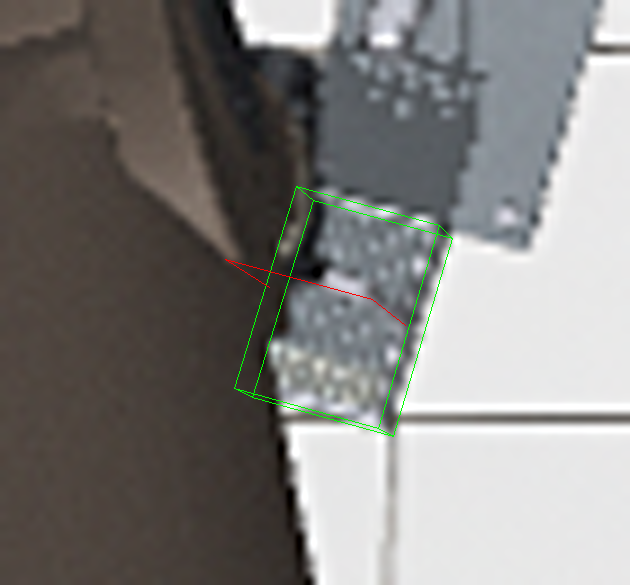

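```bash
python3 - <<'E'
from ov import *
S=pickle.load(open("s1.pkl","rb"))
d=np.load("pose.npy")[1]
for tag,dd in (("a",d),("b",d+[.002,-.001,0])):
    it=[(T(dd,box(.052,.04,0,.036)),E12[:4]+E12[8:],(255,255,0)),(T(dd,box(.052,.04,0,.036)),E12[4:8],(0,0,255)),(T(dd,box(.048,.036,.004,.036)),E12[:8],(0,255,0))]
    draw(S["top"],(335,178,36,42),14,it,f"pics/d{tag}_top.png")
    draw(S["scene"],(305,196,36,28),16,it,f"pics/d{tag}_scene.png")
a=cv2.imread("pics/da_top.png");b=cv2.imread("pics/da_scene.png");h=max(len(a),len(b))
pad=lambda m:cv2.copyMakeBorder(m,0,h-len(m),0,0,cv2.BORDER_CONSTANT)
m=np.hstack([pad(a),pad(b)]); cv2.imwrite("pics/da.png",cv2.resize(m,None,fx=.74,fy=.74))
E
```

```text
[array([0.285, 1.568, 1.177]), array([ 0.318, -0.031,  1.41 ])]
```

View pics/da_top.png

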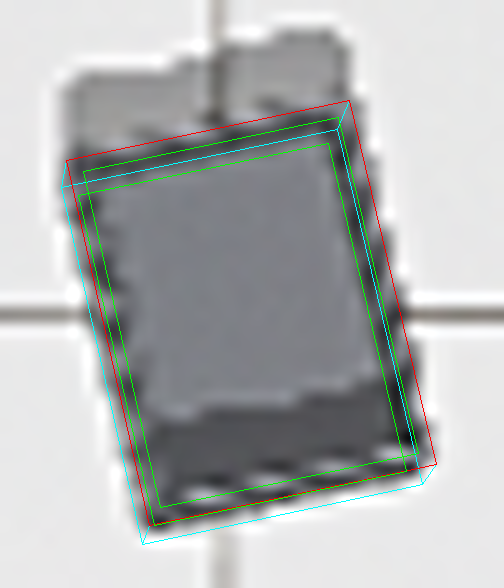

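View pics/da_scene.png

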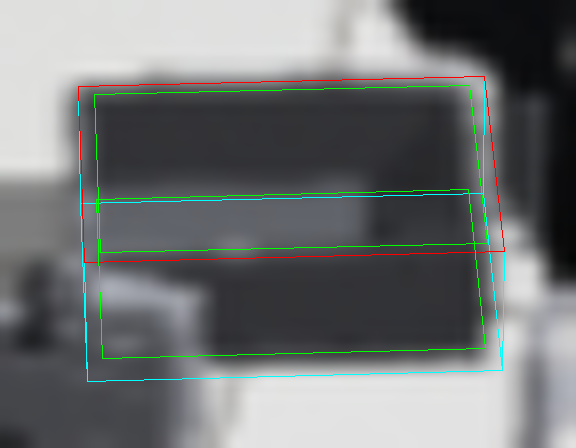

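```bash
python3 go.py .46 .02 .245 -.264;python3 go.py .584 -.1325 .245 .213
```

```text
xyz [-15.49   3.81  -1.22] rot [ 0.001 -0.    -0.001] t 19.4 pos [0.4638 0.1795 0.2328] F [ 0.57 -0.75 -3.25] w 0.0089 M [ 0.   -0.   -0.01]
xyz [-26.97  19.77  -1.21] rot [ 0.001  0.    -0.478] t 19.4 pos [0.4638 0.1795 0.2328] F [ 0.57 -0.75 -3.25] w 0.0089 M [ 0.   -0.   -0.01]
```

```bash
python3 -m creep '[{"xyz":[-2,0.5,-1.2],"delta_rot":[0,0,0],"jaw":-1},{"xyz":[-5,1.2,-1.2],"delta_rot":[0,0,0],"jaw":-1},{"xyz":[-8,2,-1.2],"delta_rot":[0,0,0],"jaw":-1},{"xyz":[-11,2.8,-1.2],"delta_rot":[0,0,-0.05],"jaw":-1},{"xyz":[-14,3.5,-1.2],"delta_rot":[0,0,-0.1],"jaw":-1},{"xyz":[-16,5.8,-1.2],"delta_rot":[0,0,-0.15],"jaw":-1},{"xyz":[-18,8,-1.2],"delta_rot":[0,0,-0.2],"jaw":-1},{"xyz":[-20,10.5,-1.2],"delta_rot":[0,0,-0.25],"jaw":-1},{"xyz":[-22,13,-1.2],"delta_rot":[0,0,-0.32],"jaw":-1},{"xyz":[-24,15.5,-1.2],"delta_rot":[0,0,-0.4],"jaw":-1},{"xyz":[-25.5,17.7,-1.2],"delta_rot":[0,0,-0.45],"jaw":-1},{"xyz":[-26.5,19,-1.2],"delta_rot":[0,0,-0.478],"jaw":-1},{"xyz":[-27,19.8,-1.2],"delta_rot":[0,0,-0.478],"jaw":-1},{"xyz":[-27,19.8,-1.2],"delta_rot":[0,0,-0.478],"jaw":-1},{"xyz":[-27,19.8,-1.2],"delta_rot":[0,0,-0.478],"jaw":-1}]'; python3 f.py 3; python3 go.py .584 -.1325 .206 .213
```

```text
time: 20.9
position: [0.5833, -0.1322, 0.2446]
ee_rot: [-1.972, -2.445, 0.0]
contact_force: [-0.3, 0.1, -2.6]
grip_width: 0.0091
t 21.05 F x,y,z stand -0.85 0.21 -3.26 dx,dy mm 91.25 -269.16 z 244.72 My -0.011
xyz [-0.12  0.04  3.88] rot [-0.    -0.001  0.002] t 21.05 pos [ 0.5834 -0.1315  0.2448] F [-0.57  0.47 -2.57] w 0.0092 M [ 0.05 -0.01  0.03]
```

Lower to base ≈ 45 mm (9 mm over the rim), then look.

```bash
python3 -m creep '[{"xyz":[-0.12,0.04,1],"delta_rot":[0,0,0],"jaw":-1},{"xyz":[-0.12,0.04,2],"delta_rot":[0,0,0],"jaw":-1},{"xyz":[-0.12,0.04,3],"delta_rot":[0,0,0],"jaw":-1},{"xyz":[-0.12,0.04,3.9],"delta_rot":[0,0,0],"jaw":-1},{"xyz":[-0.12,0.04,3.9],"delta_rot":[0,0,0],"jaw":-1},{"xyz":[-0.12,0.04,3.9],"delta_rot":[0,0,0],"jaw":-1}]'; python3 f.py 2; python3 - <<'E'
from ov import *
from bench import cams,monitor
S={n:cams.snapshot(n) for n in("top","scene")}
pickle.dump(S,open("s2.pkl","wb"))
p=monitor.get_obs()["position"]; print(p)
d=[.584,-.132,.213]
f=rack(p+[0,0,.0137],.213,0)
it=[(f(box(.042,.03,0,.04)),E12,(0,255,0)),(f([(0,-.0285,.04),(0,-.0285,.13),(0,.0285,.13),(0,.0285,.04)]),[(0,1),(1,2),(2,3)],(0,0,255)),
(T(d,box(.052,.04,0,.036)),E12,(255,255,0))]
draw(S["top"],(325,165,60,60),10,it,"pics/s2_top.png")
draw(S["scene"],(295,170,60,60),10,it,"pics/s2_scene.png")
draw(S["top"],(325,165,60,60),10,[],"pics/s2n_top.png")
draw(S["scene"],(295,170,60,60),10,[],"pics/s2n_scene.png")
E
```

```text
time: 21.65
position: [0.5843, -0.1336, 0.2054]
ee_rot: [-1.971, -2.445, 0.001]
contact_force: [0.8, 0.4, -2.6]
grip_width: 0.0089
t 21.75 F x,y,z stand -0.22 0.16 -3.27 dx,dy mm 93.07 -271.0 z 205.94 My -0.021
[array([0.285, 1.568, 1.177]), array([ 0.318, -0.031,  1.41 ])]
[ 0.58474175 -0.13378153  0.20617964]
```

View pics/s2_top.png

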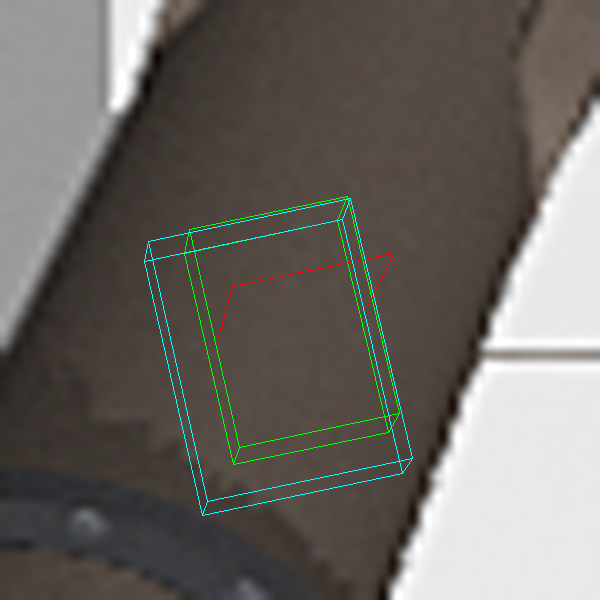

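View pics/s2_scene.png

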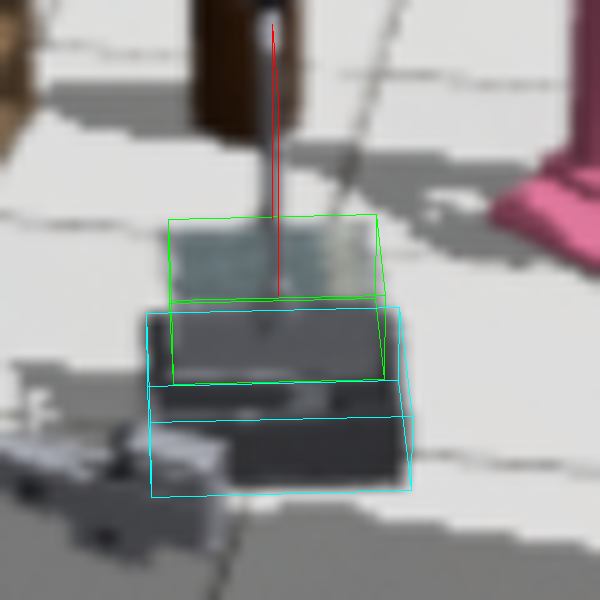

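View pics/s2n_scene.png

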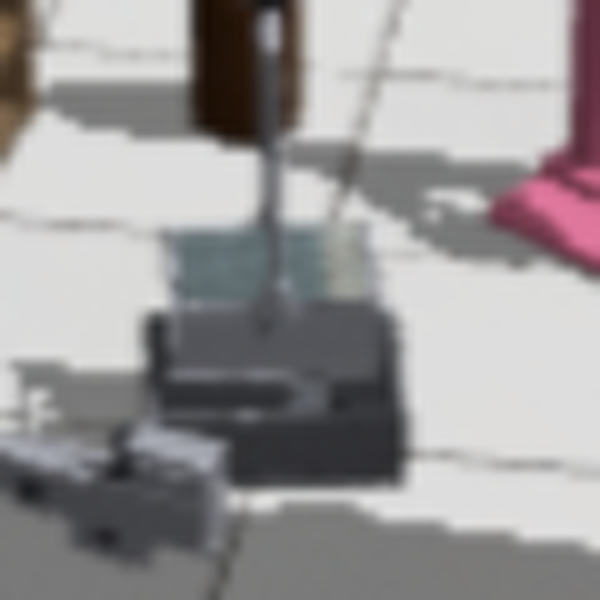

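View pics/s2n_top.png

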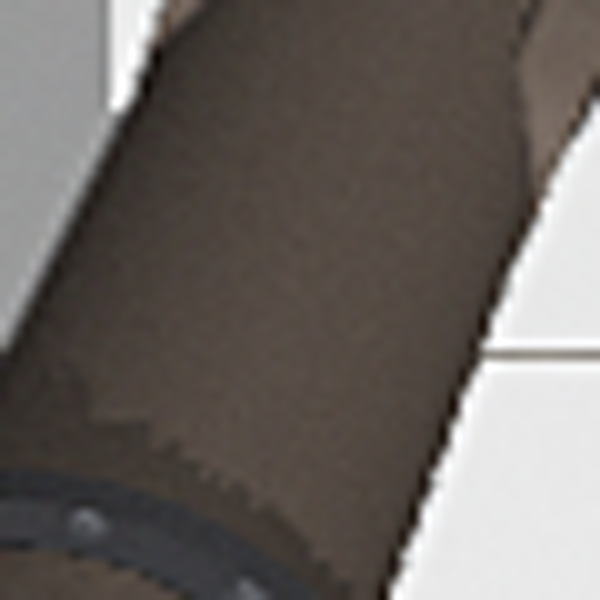

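```bash
python3 -m creep '[{"xyz":[0.13,0,0],"delta_rot":[0,0,0],"jaw":-1},{"xyz":[0.13,0,0.3],"delta_rot":[0,0,0],"jaw":-1},{"xyz":[0.13,0,0.6],"delta_rot":[0,0,0],"jaw":-1},{"xyz":[0.13,0,0.9],"delta_rot":[0,0,0],"jaw":-1},{"xyz":[0.13,0,1.2],"delta_rot":[0,0,0],"jaw":-1},{"xyz":[0.13,0,1.5],"delta_rot":[0,0,0],"jaw":-1},{"xyz":[0.13,0,1.5],"delta_rot":[0,0,0],"jaw":-1}]'; python3 f.py 2; python3 go.py .5843 -.1322 .168 .213
```

```text
time: 22.55
position: [0.5839, -0.1323, 0.1901]
ee_rot: [-1.971, -2.445, 0.001]
contact_force: [-0.8, 0.8, -3.2]
grip_width: 0.009
t 22.65 F x,y,z stand 0.9 0.28 -3.19 dx,dy mm 92.12 -269.75 z 190.51 My 0.003
xyz [0.01 0.02 2.26] rot [-0.    -0.     0.001] t 22.65 pos [ 0.5841 -0.1324  0.1906] F [ 1.03  0.37 -3.2 ] w 0.0093 M [-0.04  0.02 -0.03]
```

```bash
python3 -m creep '[{"xyz":[0,0,0.4],"delta_rot":[0,0,0],"jaw":-1},{"xyz":[0,0,0.8],"delta_rot":[0,0,0],"jaw":-1},{"xyz":[0,0,1.2],"delta_rot":[0,0,0],"jaw":-1},{"xyz":[0,0,1.6],"delta_rot":[0,0,0],"jaw":-1},{"xyz":[0,0,2.0],"delta_rot":[0,0,0],"jaw":-1},{"xyz":[0,0,2.3],"delta_rot":[0,0,0],"jaw":-1},{"xyz":[0,0,2.3],"delta_rot":[0,0,0],"jaw":-1}]'; python3 f.py 2; python3 - <<'E'
from ov import *
from bench import cams
s=cams.snapshot("scene"); draw(s,(295,170,60,60),10,[],"pics/s3.png")
E
```

```text
time: 23.35
position: [0.5838, -0.1323, 0.1672]
ee_rot: [-1.971, -2.445, 0.001]
contact_force: [-0.1, 0.5, -3.4]
grip_width: 0.0091
t 23.45 F x,y,z stand 0.23 -0.69 -2.87 dx,dy mm 92.16 -269.77 z 167.59 My -0.029
[array([0.285, 1.568, 1.177]), array([ 0.318, -0.031,  1.41 ])]
```

View pics/s3.png

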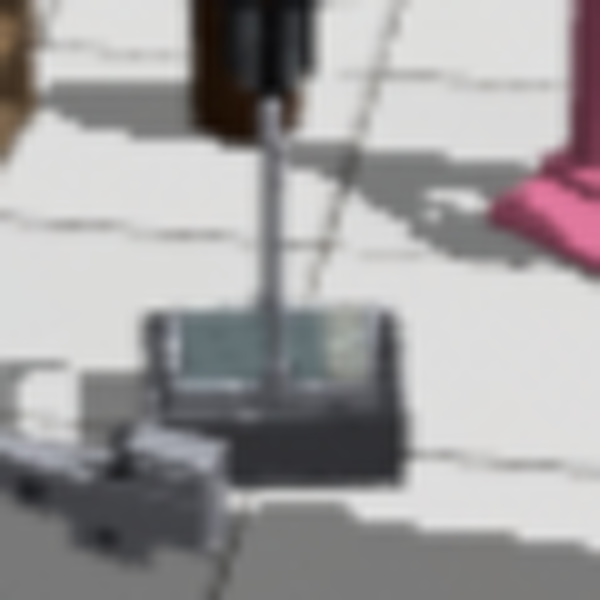

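The rack sits inside the dish walls (dish about 150–405 px, rack 165–385 px in the crop), with no side force. Creep down to contact.

```bash
python3 -m creep '[{"xyz":[0,0,0.1],"delta_rot":[0,0,0],"jaw":-1},{"xyz":[0,0,0.2],"delta_rot":[0,0,0],"jaw":-1},{"xyz":[0,0,0.2],"delta_rot":[0,0,0],"jaw":-1}]'; python3 f.py 2
```

```text
time: 23.8
position: [0.5841, -0.1323, 0.1656]
ee_rot: [-1.971, -2.446, 0.0]
contact_force: [-0.8, -0.7, -3.5]
grip_width: 0.009
t 23.9 F x,y,z stand 1.0 0.19 -3.57 dx,dy mm 92.21 -269.71 z 165.7 My 0.004
```

```bash
python3 -m creep '[{"xyz":[0,0,0.1],"delta_rot":[0,0,0],"jaw":-1},{"xyz":[0,0,0.1],"delta_rot":[0,0,0],"jaw":-1},{"xyz":[0,0,0.1],"delta_rot":[0,0,0],"jaw":-1}]'; python3 f.py 2
```

```text
time: 24.2
position: [0.5842, -0.1324, 0.1648]
ee_rot: [1.972, 2.446, 0.0]
contact_force: [0.2, -0.2, -1.1]
grip_width: 0.009
t 24.3 F x,y,z stand -0.37 0.36 -1.25 dx,dy mm 92.31 -269.77 z 164.82 My 0.013
```

```bash
python3 -m creep '[{"xyz":[0,0,0.06],"delta_rot":[0,0,0],"jaw":-1},{"xyz":[0,0,0.06],"delta_rot":[0,0,0],"jaw":-1},{"xyz":[0,0,0.06],"delta_rot":[0,0,0],"jaw":-1}]'; python3 f.py 3
```

```text
time: 24.6
position: [0.5843, -0.1325, 0.1648]
ee_rot: [1.971, 2.445, 0.001]
contact_force: [-3.1, 0.0, 5.3]
grip_width: 0.0087
t 24.75 F x,y,z stand -1.94 -0.13 5.3 dx,dy mm 92.43 -269.85 z 164.79 My 0.531
```

```bash
python3 -m creep '[{"xyz":[0,0,0],"delta_rot":[0,0,0],"jaw":-0.7},{"xyz":[0,0,0],"delta_rot":[0,0,0],"jaw":-0.6},{"xyz":[0,0,0],"delta_rot":[0,0,0],"jaw":-0.4},{"xyz":[0,0,0],"delta_rot":[0,0,0],"jaw":-0.2},{"xyz":[0,0,0],"delta_rot":[0,0,0],"jaw":-0.2},{"xyz":[0,0,0],"delta_rot":[0,0,0],"jaw":-0.2}]'; python3 f.py 1
```

```text
time: 25.35
position: [0.5842, -0.1323, 0.1641]
ee_rot: [-1.972, -2.446, -0.0]
contact_force: [0.1, -0.5, -1.0]
grip_width: 0.0344
t 25.4 F x,y,z stand -0.47 0.15 0.35 dx,dy mm 92.23 -269.76 z 164.09 My -0.041
```

```bash
python3 -m creep '[{"xyz":[0,0,-0.5],"delta_rot":[0,0,0],"jaw":-0.2},{"xyz":[0,0,-1.5],"delta_rot":[0,0,0],"jaw":-0.2},{"xyz":[0,0,-3],"delta_rot":[0,0,0],"jaw":-0.2},{"xyz":[0,0,-6],"delta_rot":[0,0,0],"jaw":-0.2},{"xyz":[0,0,-10],"delta_rot":[0,0,0],"jaw":-0.2},{"xyz":[0,0,-14],"delta_rot":[0,0,0],"jaw":-0.2},{"xyz":[0,-5,-14],"delta_rot":[0,0,0],"jaw":-0.2},{"xyz":[0,-10,-14],"delta_rot":[0,0,0],"jaw":-0.2},{"xyz":[6,-14,-14],"delta_rot":[0,0,0],"jaw":-0.2},{"xyz":[12,-14,-14],"delta_rot":[0,0,0],"jaw":-0.2},{"xyz":[18,-14,-14],"delta_rot":[0,0,0],"jaw":-0.2},{"xyz":[24,-14,-14],"delta_rot":[0,0,0],"jaw":-0.2},{"xyz":[28,-14,-14],"delta_rot":[0,0,0],"jaw":-0.2},{"xyz":[28,-14,-14],"delta_rot":[0,0,0],"jaw":-0.2}]'; python3 - <<'E'
from ov import *
from bench import cams
S={n:cams.snapshot(n) for n in("top","scene")}
draw(S["scene"],(295,160,60,60),10,[],"pics/e_scene.png")
draw(S["top"],(325,165,60,60),10,[],"pics/e_top.png"); cv2.imwrite("pics/e_topfull.png",S["top"]["frame"][:,:,::-1])
E
```

```text
time: 26.8
position: [0.3869, 0.114, 0.3052]
ee_rot: [1.97, 2.447, 0.003]
contact_force: [0.4, -0.2, -0.0]
grip_width: 0.0341
[array([0.285, 1.568, 1.177]), array([ 0.318, -0.031,  1.41 ])]
```

View pics/e_scene.png

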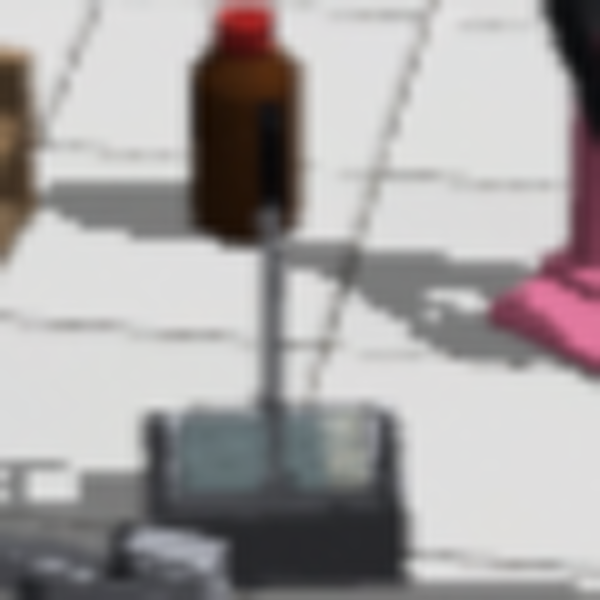

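View pics/e_top.png

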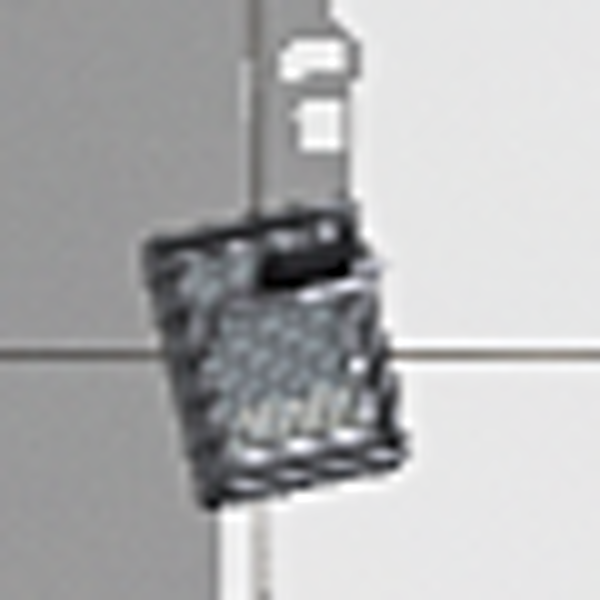

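View pics/e_topfull.png

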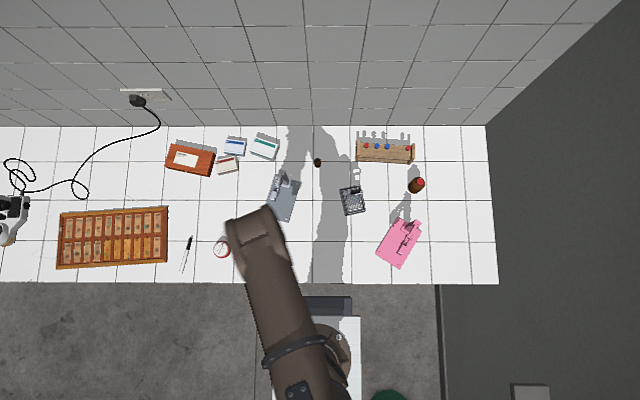

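```bash
python3 - <<'E'
from bench import finish_job,monitor
o=monitor.get_obs(); print(o["time"],o["contact_force"].round(2)); print(finish_job())
E
```

```text
26.9 [ 0.06 -1.09 -0.25]
the job is handed in; nothing more can be done
None
```

I gripped the rack by its black grip and pressed the keeper back with the bar until I felt about 8 N, close to its stop. I then lifted it over the lip, drew it forward and set it down in the grey dish. I handed the job in at 26.9 s.

- **Keeper and hook:** it met the keeper after about 17 mm of travel. The highest wrist reading was about 8.2 N along the push, plus a few newtons of rubbing, well under the 16 N limit. I did not push on to feel the hard stop itself.
- **Set-down:** it touched the dish floor at the expected height (base about 4 mm up), with about 5 N shown on the tool before I let go.
- **Last pictures:** they show the rack standing upright inside the dish walls. The dish, bottles and timer look unmoved, by eye only, and the arm is well clear, reading only sensor noise (about 1 N).
- **Disagreement:** before set-down, the scene camera sat about one pixel (roughly 4 mm or more) off my overlays of both the rack and the dish. The shift was the same for both, so I placed the rack using the top camera and the arm's own position readings. I estimate it is centred to about 2–3 mm. I did not measure its final pose again after letting go.

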